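# Seat an amplifier module on the locating pins of its test jig and lock it down

### The job

The amplifier module lies askew on its test jig, one end riding on the two locating pins. Push it with a fingertip, never lifting it, until both its holes drop over the pins and it lies flat on the jig; then push the red hold-down finger round over the module's plate, all the way to its stop. Leave the other things where they are.

Things in the scene. Friction and masses are not known exactly. Their poses are not given: they have to be found in the camera images.
- jig: Test jig, fixed: black base plate 200 (x) x 300 (y) mm, top 15 mm above the bench. Origin at the bench under its centre, x across (away from the robot), y along, z up. Two brown rest strips 12 mm wide run along y at x = -38 and +38, y -85 to 130 mm, tops at z = 27; a low black block (top 24) lies between (|x| < 18, y -20 to 30). The seated module's origin is at (0, 0, 27) mm, its yaw the jig's.
- fence_face (a point): Point at jig (51, 25, 43) mm on the top inner edge of the blue guide fence, which runs along y from -80 to 130 mm with its inner face at x = 51 mm. A module pushed against it is square and 1 mm from its place across the jig (the round pin noses take that up): it then only has to slide along towards -y. A yellow mark shows the line of the pins. Behind it stands a grey terminal box, 67 mm high.
- pin_near (a point): Foot of the brass locating pin in the near rest strip, on the strip's top at jig (-38, -30, 27) mm. Pin 6 mm in diameter and 7 mm tall, bullet-nosed (the top 3 mm a half ball). Hidden under the module until it is seated; then the tip shows 2 mm above the plate.
- pin_far (a point): Foot of the same kind of pin in the far strip, at jig (38, -30, 27) mm.
- module: Loose amplifier module, 0.36 to 0.56 kg: bare-rimmed aluminium plate 100 (x) x 160 (y) x 5 mm; green board, heatsink etc. within |x| < 30, y -27 to 70, up to 41 mm high. Origin at the centre of the plate's underside. It starts 15 to 37 mm too far to the jig's +y, 4 to 14 mm off the fence, up to 0.1 rad askew, its -y end propped on the pin tips, its +y edge sliding on the strips (slope 0.05 rad).
- hole_near (a point): Centre, on the plate's underside, of the 8 mm through hole at module (-38, -30) mm; belongs on pin_near. With the plate square, pushed slowly (20 mm/s or so) towards the jig's -y, it drops by itself once both holes are within about 2 mm of the pins, and the pins then stop it. Sliding friction is 0.5 to 0.7 of the weight.
- hole_far (a point): Centre, on the plate's underside, of the same kind of hole at module (38, -30) mm; belongs on pin_far.
- holddown (a joint): Swing of the red hold-down finger about a vertical post, rad: 0 parked fully back, grows clockwise seen from above, 1.9 is the stop, where it points along the jig's +y over the seated plate, 2 mm above it. At q it points at an angle 3.471 - q counter-clockwise from the jig's x. Starts at 0 to 0.5, stays where left (under 1 N at the knob); swung early it is in the module's way.
- holddown_pivot (a point): On the hold-down's vertical axis at jig (0, -104, 34) mm, level with the underside of the finger, which is 14 mm wide and 6 mm thick.
- holddown_tab (a point): Centre of the top of the red upright round knob near the tip of the hold-down finger, 52 mm from the post's axis. The knob is 12 mm in diameter and stands from 40 to 66 mm above the bench; push it sideways.
- capacitor: Bystander: blue capacitor can 35 mm in diameter, 55 mm tall, standing on the jig's far -y corner. Origin under its centre.
- heatsink: Bystander: loose black finned heatsink 50 x 80 x 30 mm on the bench beyond the jig's -y end. Origin under its centre.
- screwdriver: Bystander: orange screwdriver, about 200 mm long and 30 mm thick, lying on the bench to the robot's left.
- toroid: Bystander: copper toroid transformer 84 mm in diameter, 38 mm tall. Origin under its centre.
- solder_spool: Bystander: grey spool 60 mm in diameter, 47 mm tall. Origin under its centre.
- multimeter: Bystander: yellow hand multimeter 150 x 78 x 38 mm lying on the bench. Origin under its centre.
There are look-alikes about, which are no part of the job. What is shaped like the module but blue or pink is not meant.

How it is judged:
By the outcome, as a careful person would: the job done as asked, in the order asked, and still so for the second after the job is handed in, with the robot touching nothing.
It also fails if it takes over 67 s, if anything falls off the work surface, if the arm or the gripper's body presses on something with over 40 N, if the wrist force passes 120 N, or if a joint passes its speed limit or range.

### The arm

A 6-joint arm with a two-finger parallel gripper is mounted at the origin on the work surface. World frame = base frame: x ahead of the robot, y to its left, z up, the work surface at z = 0. Lengths are in m, angles in degrees, forces in N, time in s.
With the tool pointing down it reaches from about 0.4 to 0.825 m from the base axis. Payload 7 kg.
Tool frame: the origin (TCP) lies midway between the tips of the shut fingers; the grasp point (between the pads) lies 19 mm behind it (ctrl.grip_point_offset is the distance from the TCP to the grasp point, in m); x points along the fingers, y is the direction in which the jaws open and shut, and the axes are right-handed (so a half turn about x gives the same grasp; the last joint's range is limited). The gripper opens to 88 mm and grips with 3 to 60 N. Pads are 19 mm wide; open, the fingers measure 130 mm over their backs; the gripper's body (78 mm by 193 mm) begins 47 mm behind the grasp point.
Start: joints at [89.674, 20.546, 0.682, 0, -70.136, -16.507], TCP at [0.195, 0.646, 0.227] pointing down, gripper open.
Joint ranges: [-176.03, 176.03], [-82.01, 121.73], [-58.28, 71.71], [-173.87, 95.51], [-174.79, -0.11], [-173.66, 173.66]. Speed limits (degrees/s): [136.94, 136.94, 172.46, 180, 180, 180].

### API

Orientations are given as [roll, pitch, yaw] about the fixed x, y, z axes, in that order (R = Rz(yaw) Ry(pitch) Rx(roll)).
In Python, from plant import ctrl gives the robot as it stands.
- The arm moves only by the tool drive_tool, never from a script. Its argument "plan" is a list of rows, each a list of 3 entries, a list of its own where there are three numbers: the shift along the tool's x, y, z in m, then the turn, a rotation vector about the tool's x, y, z in degrees, then the opening, from 0 (shut) to 1 (fully open). In form: [[[dx, dy, dz], [wx, wy, wz], grip], ...]. A call has 1 to 20 rows; each row is the pose to reach, as a shift and turn from the pose measured when the call began, along the tool's axes at that moment; what a row does not reach only later rows make up. A row lasts 1/12 s, in which the tool goes at most 41.7 mm and 7.16 degrees, less where a joint would pass 70% of its speed; a pose out of reach is approached as far as the arm can. A call with a gripper value outside its range is refused whole. The fingers move at their own pace and stop on an object; the grip force is fixed at half the most. Time passes only in rows, so rows that repeat a pose let the fingers close. It gives the time, the measured TCP pose, the force and the opening at its end, in the units of the state.
- ctrl.get_obs(): the state, without advancing time (a new reading comes with each control period).
- ctrl.snapshot(name): name is "side" or "top" or "wrist"; returns the picture (384x512x3 uint8, blue, green, red); there is no depth.
- ctrl.get_calibration(name): a dict with "fx", "fy", "cx", "cy" (pixels), "dist_coeffs" ([k1, k2, p1, p2, k3] as OpenCV has them; the pictures are not rectified), "R" (3x3) and "t" (3): a world point X has camera coordinates R X + t. Camera axes: x right, y down, z forward; pixel columns grow to the right and rows downward; lengths in m; the calibration is good to about 2 mm. A picture is of the moment at which its call begins: read the wrist's pose just before it. get_calibration takes no time and is no camera call; for the wrist camera it gives the pose at the moment of the call.
- ctrl.close_job(): hands the job in, once; it reports no verdict.
Trained networks look in the newest picture that a camera, given by its name, has taken for a name from the list of things; names that differ only in an ending like _2 or _b are one class to them, and where a whole thing is asked for, a point or a joint stands for the part that bears it (a point fixed in the world has none). Each returns a list of dicts, best first, with "confidence" (0 to 1); they miss things now and then, are a little off and sometimes report something else, mostly with a low value. They report only what shows in the picture. A call takes as long as a camera call. They do not tell look-alikes from the thing itself.
- ctrl.cut_out(camera, name): "pixels" (384x512 bool, what is visible of it) and "pixel" ([column, row] in pixels, amid what is visible of it).
- ctrl.landmark_of(camera, name): "pixel" ([column, row] in pixels: a listed point, or the origin of a listed thing).
The state is a dict: "clock": time; "joint_pos": joint angles; "qvel": joint speeds; "tau": joint torques, N m; "tool_pos": TCP position; "orientation": TCP orientation; "force": force on the tool from outside, world axes, zero at the start; "moment": the same for the moment, N m; "opening": finger opening in m.
Only numpy, scipy, OpenCV 4.12 (cv2) and the standard library are available. Lean on these libraries where they do the work, as an engineer would, in place of code of your own. Each camera call takes 0.05 s, during which the arm holds its last target. There are 200 camera calls.

## Working session

There is one attempt and no reset: what is moved stays moved. The work goes in short steps, Python scripts to look and compute and a tool call to move; the robot and the scene stay as the last step left them, time stands still between calls to the robot, and variables do not carry over. Pictures are saved under pics/ and viewed, about 8 in all and at most 12, crops included, and the job is handed in when it is done.

Besides the shell and the picture viewer there is one more tool, called after "Call:" as name([rows], argument=value, ...), one row to a line, values as JSON. drive_tool: Moves the arm, as the interface text tells. Its arguments: {"type":"object","properties":{"plan":{"type":"array","items":{"type":"array"}}},"required":["plan"]}

```bash
mkdir -p pics; cat > h.py <<'E'
import numpy as np, cv2
from plant import ctrl
def K(c): return np.array([[c["fx"],0,c["cx"]],[0,c["fy"],c["cy"]],[0,0,1.]]),np.array(c["dist_coeffs"])
def ray(cam,px):
    c=ctrl.get_calibration(cam);k,d=K(c);R=np.array(c["R"]);t=np.array(c["t"])
    u=cv2.undistortPoints(np.array([[px]],float),k,d)[0,0]
    return -R.T@t, R.T@np.array([u[0],u[1],1.])
def atz(cam,px,z):
    o,v=ray(cam,px); return o+v*(z-o[2])/v[2]
def proj(cam,P):
    c=ctrl.get_calibration(cam);k,d=K(c)
    return cv2.projectPoints(np.array(P,float).reshape(-1,3),cv2.Rodrigues(np.array(c["R"],float))[0],np.array(c["t"],float),k,d)[0][:,0]
E
python3 - <<'E'
from h import *
ims=[]
z=dict(fence_face=.043,holddown_tab=.066,holddown_pivot=.034,module=.03,hole_near=.034,hole_far=.034,jig=0,pin_near=.027,pin_far=.027)
for cam in("side","top"):
    im=ctrl.snapshot(cam);ims.append(im);cv2.imwrite(f"pics/{cam}0.png",im)
    for n in z:
        for r in ctrl.landmark_of(cam,n)[:3]:
            print(cam,n,np.round(r["pixel"],1),round(r["confidence"],2),np.round(atz(cam,r["pixel"],z[n]),4))
im=np.hstack(ims);cv2.imwrite("pics/a.png",cv2.resize(np.vstack(ims),(400,600),interpolation=cv2.INTER_AREA))
o=ctrl.get_obs();print(o["clock"],o["tool_pos"],o["orientation"],o["force"])
E
```

```text
side fence_face [295.3 172.7] 0.8 [0.5687 0.0805 0.043 ]
side holddown_tab [261.7 189. ] 0.53 [ 0.4455 -0.0193  0.066 ]
side holddown_pivot [275.8 197.2] 0.59 [ 0.4901 -0.0276  0.034 ]
side module [212.2 239.8] 0.85 [ 0.2848 -0.1906  0.03  ]
side module [278.3 176.6] 0.8 [0.5102 0.0812 0.03  ]
side module [195.  148.5] 0.68 [0.2167 0.2788 0.03  ]
side hole_near [184.6 138.6] 0.8 [0.1747 0.3435 0.034 ]
side hole_near [263.5 175. ] 0.66 [0.4598 0.0902 0.034 ]
side hole_near [209.6 248.1] 0.58 [ 0.278  -0.2258  0.034 ]
side hole_far [287.6 184.2] 0.91 [0.5363 0.0332 0.034 ]
side hole_far [201.8 230.7] 0.67 [ 0.2538 -0.1545  0.034 ]
side hole_far [204.  143.1] 0.55 [0.2504 0.305  0.034 ]
side jig [280.5 187.2] 0.89 [0.5157 0.0594 0.    ]
side pin_near [269.8 186.8] 0.59 [0.4763 0.034  0.027 ]
side pin_far [290.9 183.1] 0.87 [0.5493 0.0459 0.027 ]
top fence_face [224.5 168.6] 0.8 [0.5601 0.0657 0.043 ]
top fence_face [253.9 203.4] 0.15 [ 0.4527 -0.0249  0.043 ]
top holddown_tab [255.3 204.8] 0.51 [ 0.445  -0.0291  0.066 ]
top holddown_pivot [258.2 193.4] 0.95 [ 0.485  -0.0378  0.034 ]
top
[... 244 characters left out ...]
.3] 0.86 [0.1929 0.3192 0.034 ]
top hole_near [326.4 263.5] 0.6 [ 0.2757 -0.2395  0.034 ]
top hole_near [228.2 197. ] 0.56 [0.4734 0.0534 0.034 ]
top hole_far [229.3 176.8] 0.91 [0.5365 0.0512 0.034 ]
top hole_far [302.5 271.8] 0.71 [ 0.2516 -0.1685  0.034 ]
top hole_far [145.1 267.3] 0.64 [0.2619 0.2949 0.034 ]
top jig [256.3 193.7] 0.4 [ 0.4903 -0.0322  0.    ]
top pin_near [232. 200.] 0.82 [0.4654 0.0422 0.027 ]
top pin_far [237.  178.8] 0.57 [0.5319 0.0278 0.027 ]
top pin_far [135.9 217.2] 0.3 [0.4109 0.3339 0.027 ]
top pin_far [302.9 185.3] 0.16 [ 0.5123 -0.1757  0.027 ]
1.0 [0.1954896  0.64605728 0.22657289] [-48.54980614  89.99738835 114.61776544] [ 0.48233836 -0.08005902  0.19325213]
```

View pics/top0.png

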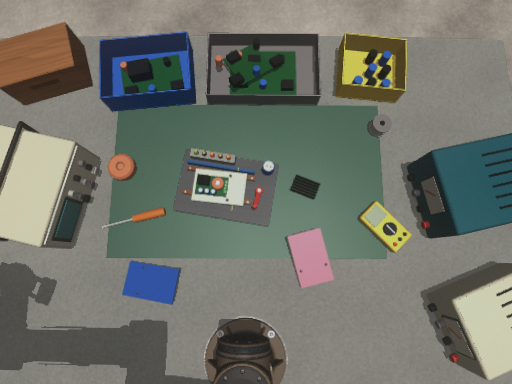

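View pics/side0.png

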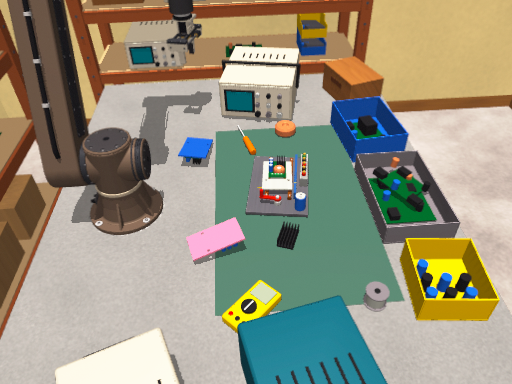

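```bash
cat >> h.py <<'E'
from scipy.spatial.transform import Rotation as Ro
def R0():
    return Ro.from_euler("xyz",ctrl.get_obs()["orientation"],degrees=True)
def to(p,ydeg=None):
    "tool shift (m) and rotvec (deg) to reach world p with tool down and tool y at world azimuth ydeg"
    o=ctrl.get_obs();r=R0()
    s=r.inv().apply(np.array(p)-o["tool_pos"]); w=np.zeros(3)
    if ydeg is not None:
        a=np.radians(ydeg);x=np.array([0,0,-1.]);y=np.array([np.cos(a),np.sin(a),0])
        w=(r.inv()*Ro.from_matrix(np.c_[x,y,np.cross(x,y)])).as_rotvec(degrees=True)
    return np.round(s,4),np.round(w,2)
E
python3 - <<'E'
from h import *
print(R0().as_matrix().round(3))
c=ctrl.get_calibration("wrist");R=np.array(c["R"]);C=-R.T@np.array(c["t"])
print("cam in tool",R0().inv().apply(C-ctrl.get_obs()["tool_pos"]), "cam z in tool",R0().inv().apply(R[2]),c["fx"])
for y in(-11,169): print(y,to([.47,.06,.25],y))
E
```

```text
[[-0.    -0.29  -0.957]
 [ 0.    -0.957  0.29 ]
 [-1.    -0.     0.   ]]
cam in tool [-0.15949455 -0.00016666 -0.07793656] cam z in tool [9.58516379e-01 2.98342261e-04 2.85037299e-01] 271.4175008515172
-11 (array([-0.0235,  0.4815, -0.4325]), array([-95.83,  -0.  ,   0.  ]))
169 (array([-0.0235,  0.4815, -0.4325]), array([84.17,  0.  ,  0.  ]))
```

Call:
drive_tool([
  [[0.0,0.04,-0.036],[7,0,0],1],
  [[0.0,0.08,-0.072],[14,0,0],0.5],
  [[0.0,0.12,-0.108],[21,0,0],0],
  [[0.0,0.16,-0.144],[28,0,0],0],
  [[0.0,0.2,-0.18],[35,0,0],0],
  [[0.0,0.24,-0.216],[42,0,0],0],
  [[0,0.28,-0.252],[49,0,0],0],
  [[0,0.32,-0.288],[56,0,0],0],
  [[0,0.36,-0.324],[63,0,0],0],
  [[0,0.4,-0.36],[70,0,0],0],
  [[0,0.44,-0.396],[77,0,0],0],
  [[0,0.481,-0.433],[84.2,0,0],0],
  [[0,0.52,-0.445],[84.2,0,0],0],
  [[0,0.52,-0.445],[84.2,0,0],0],
  [[0,0.52,-0.445],[84.2,0,0],0],
  [[0,0.52,-0.445],[84.2,0,0],0],
  [[0,0.52,-0.445],[84.2,0,0],0],
  [[0,0.52,-0.445],[84.2,0,0],0],
  [[0,0.52,-0.445],[84.2,0,0],0],
  [[0,0.52,-0.445],[84.2,0,0],0],
])

```text
clock: 2.67
tool_pos: [0.4707, 0.0195, 0.2266]
orientation: [-15.3, 90.0, 63.6]
force: [-0.1, -0.0, 0.1]
opening: 0.0002
```

```bash
python3 - <<'E'
from h import *
z=dict(fence_face=.043,holddown_tab=.066,holddown_pivot=.034,module=.03,hole_near=.034,hole_far=.034,jig=0,pin_near=.027,pin_far=.027,capacitor=0,heatsink=0)
cam="wrist";o=ctrl.get_obs();print(o["tool_pos"],o["orientation"],o["opening"],o["joint_pos"])
im=ctrl.snapshot(cam);cv2.imwrite("pics/w0.png",im)
for n in z:
    for r in ctrl.landmark_of(cam,n)[:2]:
        print(cam,n,np.round(r["pixel"],1),round(r["confidence"],2),np.round(atz(cam,r["pixel"],z[n]),4))
cv2.imwrite("pics/w0b.png",cv2.resize(im,(800,600)))
E
```

```text
[0.47070954 0.01953682 0.22662332] [-15.34612368  89.98819121  63.58401043] 0.00018687333765228845 [ 2.63944398e+01  9.49764666e-01 -2.40097840e+01 -7.87377926e-03
 -6.50310442e+01 -3.74609826e+01]
wrist fence_face [197.4 233.8] 0.86 [0.5662 0.0832 0.043 ]
wrist holddown_tab [267.9 144.1] 0.96 [ 0.4494 -0.0212  0.066 ]
wrist holddown_pivot [230.3 135.2] 0.65 [ 0.4937 -0.0378  0.034 ]
wrist module [237.4 226. ] 0.63 [0.5114 0.0875 0.03  ]
wrist module [442.8 305.5] 0.59 [0.214  0.2886 0.03  ]
wrist hole_near [266.7 205.3] 0.97 [0.465  0.0634 0.034 ]
wrist hole_near [462.7 314.7] 0.68 [0.1816 0.3118 0.034 ]
wrist hole_far [210.6 204.9] 0.81 [0.5404 0.0482 0.034 ]
wrist hole_far [412.4 314.4] 0.65 [0.267  0.2908 0.034 ]
wrist pin_near [260.  190.3] 0.84 [0.4704 0.0422 0.027 ]
wrist pin_far [203.2 192.3] 0.55 [0.5478 0.0301 0.027 ]
wrist capacitor [176.7 122.6] 0.92 [ 0.5666 -0.0682  0.    ]
wrist heatsink [198.   23.4] 0.69 [ 0.5078 -0.1829  0.    ]
```

View pics/w0b.png

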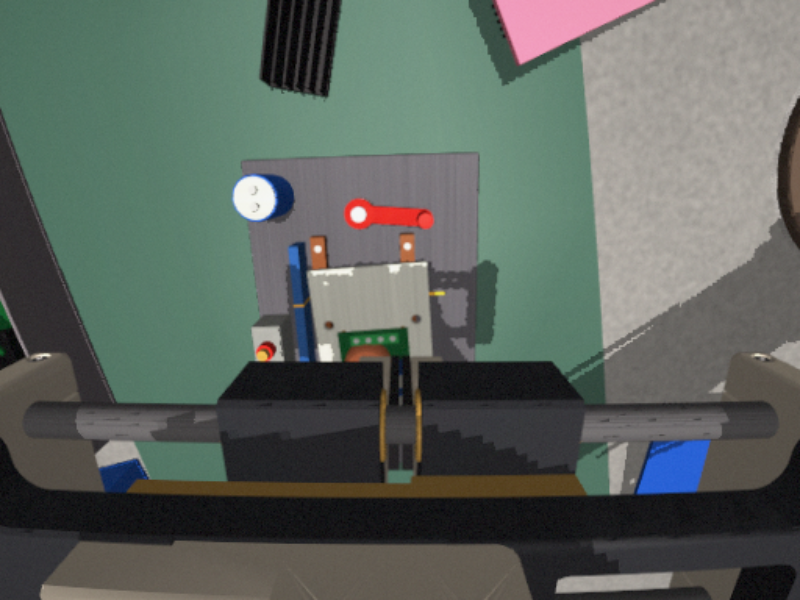

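```bash
cat >> h.py <<'E'
from scipy.optimize import least_squares
def fit(J,U,x0=(.5,.06,-.2),cam="wrist"):
    J=np.array(J,float)/1000;U=np.array(U,float)
    def W(p):
        c,s=np.cos(p[2]),np.sin(p[2])
        return np.c_[p[0]+c*J[:,0]-s*J[:,1],p[1]+s*J[:,0]+c*J[:,1],J[:,2]]
    r=least_squares(lambda p:(proj(cam,W(p))-U).ravel(),x0,x_scale=(.01,.01,.1),loss="soft_l1")
    return r.x,(proj(cam,W(r.x))-U).round(1)
def j2w(J,q):
    c,s=np.cos(J[2]),np.sin(J[2]);q=np.array(q)/1000
    return np.array([J[0]+c*q[0]-s*q[1],J[1]+s*q[0]+c*q[1],q[2]])
def w2j(J,p):
    c,s=np.cos(J[2]),np.sin(J[2]);d=np.array(p[:2])-J[:2]
    return np.array([c*d[0]+s*d[1],-s*d[0]+c*d[1]])*1000
E
python3 - <<'E'
from h import *
k=.64
J=[(100,-150,15),(-100,-150,15),(44,-85,27),(32,-85,27),(-32,-85,27),(-44,-85,27),(51,25,43),(0,-104,34),(51,-80,43),(51,-30,43)]
U=[(243,161),(478,153),(311,236),(326,236),(400,234),(415,234),(197.4/k,233.8/k),(230.3/k,135.2/k),(304,244),(305,305)]
p,e=fit(J,np.array(U)*k);print("jig",p,np.degrees(p[2]));print(e.tolist())
M=[(50,-80,40),(-50,-80,40),(38,-30,38),(-38,-30,38)]
U=[(309,268),(428,263),(210.6/k,204.9/k),(266.7/k,205.3/k)]
m,e=fit(M,np.array(U)*k);print("mod",m,np.degrees(m[2]));print(e.tolist())
print("mod in jig",w2j(p,m[:2]),m[2]-p[2])
print("tab in jig",w2j(p,(.4494,-.0212)), "cap",w2j(p,(.5666,-.0682)))
np.save("jig.npy",p)
E
```

```text
jig [ 0.51031827  0.06538895 -0.16653342] -9.541662295092458
[[-0.9, -1.0], [1.7, -0.5], [-0.0, 0.4], [-0.6, 0.2], [0.5, 0.2], [0.0, -0.1], [1.0, -0.7], [0.7, 1.1], [-3.3, 1.0], [-0.5, -0.3]]
mod [ 0.50751723  0.0843286  -0.15473937] -8.86591301409131
[[-0.1, -0.4], [0.8, -0.0], [-0.2, 1.8], [-0.3, -0.5]]
mod in jig [-5.90181164 18.21331355] 0.011794049871454382
tab in jig [-45.72209033 -95.48911945] cap [  77.64742854 -122.411263  ]
```

```bash
python3 - <<'E'
from h import *
J=np.load("jig.npy");a=np.degrees(J[2])+180
for q in [(-97,22,100),(-97,22,25),(-70,22,25)]: print(q,j2w(J,q).round(4),to(j2w(J,q),a))
E
```

```text
(-97, 22, 100) [0.4183 0.1032 0.1   ] (array([0.1266, 0.0675, 0.072 ]), array([-1.48,  0.  ,  0.  ]))
(-97, 22, 25) [0.4183 0.1032 0.025 ] (array([0.2016, 0.0675, 0.0719]), array([-1.48,  0.  ,  0.  ]))
(-70, 22, 25) [0.4449 0.0987 0.025 ] (array([0.2016, 0.0405, 0.0726]), array([-1.48,  0.  ,  0.  ]))
```

Call:
drive_tool([
  [[0.02,0.0225,0.024],[-1.48,0,0],0],
  [[0.04,0.045,0.048],[-1.48,0,0],0],
  [[0.06,0.0675,0.072],[-1.48,0,0],0],
  [[0.09,0.0675,0.072],[-1.48,0,0],0],
  [[0.12,0.0675,0.072],[-1.48,0,0],0],
  [[0.15,0.0675,0.072],[-1.48,0,0],0],
  [[0.175,0.0675,0.072],[-1.48,0,0],0],
  [[0.19,0.0675,0.072],[-1.48,0,0],0],
  [[0.2,0.0675,0.072],[-1.48,0,0],0],
  [[0.2015,0.0675,0.072],[-1.48,0,0],0],
  [[0.2015,0.0675,0.072],[-1.48,0,0],0],
  [[0.2015,0.0675,0.072],[-1.48,0,0],0],
])

```text
clock: 4.27
tool_pos: [0.4187, 0.1034, 0.0256]
orientation: [-55.0, 90.0, 25.5]
force: [-0.2, 0.0, 0.4]
opening: 0.0005
```

```bash
python3 - <<'E'
from h import *
J=np.load("jig.npy");a=np.degrees(J[2])+180
o=ctrl.get_obs();print(o["tool_pos"],w2j(J,o["tool_pos"]),o["force"])
for q in [(-70,22,25)]: print(q,j2w(J,q).round(4),to(j2w(J,q),a))
im=ctrl.snapshot("wrist");cv2.imwrite("pics/w1.png",im)
E
```

```text
[0.41872763 0.10342446 0.02557486] [-96.62846047  22.32679936] [-0.18226488  0.00195556  0.36007231]
(-70, 22, 25) [0.4449 0.0987 0.025 ] (array([ 0.0006, -0.0266, -0.0003]), array([0.01, 0.02, 0.03]))
```

View pics/w1.png

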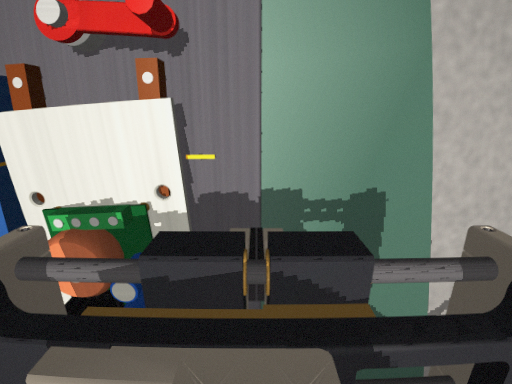

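Call:
drive_tool([
  [[0,-0.005,0],[0,0,0],0],
  [[0,-0.01,0],[0,0,0],0],
  [[0,-0.014,0],[0,0,0],0],
  [[0,-0.016,0],[0,0,0],0],
  [[0,-0.0175,0],[0,0,0],0],
  [[0,-0.019,0],[0,0,0],0],
  [[0,-0.0205,0],[0,0,0],0],
  [[0,-0.022,0],[0,0,0],0],
  [[0,-0.0235,0],[0,0,0],0],
  [[0,-0.025,0],[0,0,0],0],
  [[0,-0.025,0],[0,0,0],0],
])

```text
clock: 5.23
tool_pos: [0.4433, 0.0991, 0.0257]
orientation: [-42.1, 90.0, 38.4]
force: [-1.9, -1.1, 2.1]
opening: 0.0008
```

```bash
python3 - <<'E'
from h import *
J=np.load("jig.npy")
o=ctrl.get_obs();print(o["tool_pos"],w2j(J,o["tool_pos"]),o["force"])
im=ctrl.snapshot("wrist");cv2.imwrite("pics/w2.png",im)
for n in("hole_near","hole_far","fence_face"):
  for r in ctrl.landmark_of("wrist",n)[:1]: print(n,r["pixel"],r["confidence"],w2j(J,atz("wrist",r["pixel"],.038)))
E
```

```text
[0.44327927 0.09914573 0.02570966] [-71.70721867  22.17706474] [-1.86235437 -1.14444882  2.05165244]
hole_near [206.3, 192.4] 0.78 [-42.95800256 -13.23991355]
hole_far [79.9, 196.5] 0.67 [ 31.35593941 -10.68985029]
fence_face [53.2, 259.6] 0.81 [57.68065201 31.22344385]
```

View pics/w2.png

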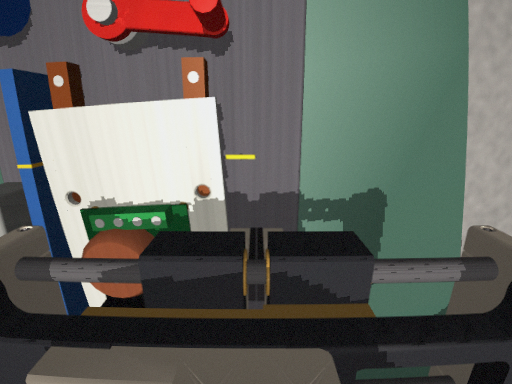

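Call:
drive_tool([
  [[0.0005,-0.0015,0],[0,0,0],0],
  [[0.0005,-0.003,0],[0,0,0],0],
  [[0.0005,-0.0045,0],[0,0,0],0],
  [[0.0005,-0.006,0],[0,0,0],0],
  [[0.0005,-0.006,0],[0,0,0],0],
])

```text
clock: 5.85
tool_pos: [0.4495, 0.0985, 0.0253]
orientation: [-37.0, 89.9, 43.5]
force: [-3.4, 1.2, 2.2]
opening: 0.0003
```

```bash
python3 - <<'E'
from h import *
J=np.load("jig.npy")
o=ctrl.get_obs();print(o["tool_pos"],w2j(J,o["tool_pos"]),o["force"])
im=ctrl.snapshot("wrist");cv2.imwrite("pics/w3.png",im)
for n in("hole_near","hole_far","fence_face"):
  for r in ctrl.landmark_of("wrist",n)[:1]: print(n,r["pixel"],r["confidence"],w2j(J,atz("wrist",r["pixel"],.038)))
E
```

```text
[0.44950478 0.09851282 0.02527562] [-65.46292742  22.58488271] [-3.4150263   1.22717472  2.15632547]
hole_near [206.2, 191.7] 0.83 [-36.77307534 -13.39339812]
hole_far [80.2, 186.5] 0.98 [ 35.98222463 -16.43813137]
fence_face [62.2, 256.1] 0.83 [56.85729603 28.6884829 ]
```

View pics/w3.png

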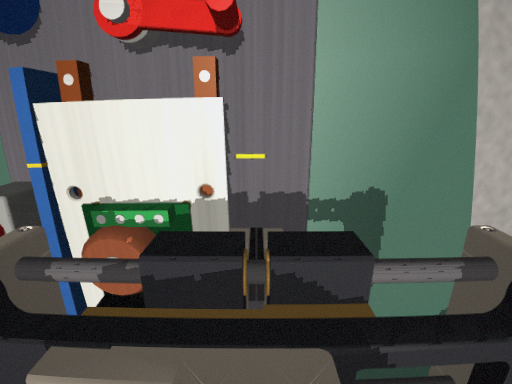

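Call:
drive_tool([
  [[0.0003,-0.0015,0],[0,0,0],0],
  [[0.0003,-0.0025,0],[0,0,0],0],
  [[0.0003,-0.0035,0],[0,0,0],0],
  [[0.0003,-0.0035,0],[0,0,0],0],
])

```text
clock: 6.38
tool_pos: [0.4505, 0.0981, 0.0248]
orientation: [79.5, 89.8, 159.9]
force: [-20.6, 12.8, 13.3]
opening: 0.0002
```

```bash
python3 - <<'E'
from h import *
J=np.load("jig.npy")
o=ctrl.get_obs();print(o["tool_pos"],w2j(J,o["tool_pos"]),o["force"])
im=ctrl.snapshot("wrist");cv2.imwrite("pics/w4.png",im);cv2.imwrite("pics/w4b.png",cv2.resize(im[40:240,0:270],None,fx=2.9,fy=2.9,interpolation=cv2.INTER_CUBIC))
for n in("hole_near","hole_far","fence_face"):
  for r in ctrl.landmark_of("wrist",n)[:1]: print(n,r["pixel"],r["confidence"],w2j(J,atz("wrist",r["pixel"],.038)))
E
```

```text
[0.45047235 0.09812395 0.02483431] [-64.4442787   22.36177647] [-20.56671181  12.79448089  13.26535932]
hole_near [208.9, 191.1] 0.56 [-37.42028418 -14.14270214]
hole_far [76.9, 188.4] 0.93 [ 38.62570811 -15.82051625]
fence_face [61.5, 258.5] 0.78 [57.99543584 29.58586414]
```

Call:
drive_tool([
  [[0,0.005,0],[0,0,0],0],
  [[-0.005,0.012,0],[0,0,0],0],
  [[-0.04,0.012,0.0],[0,0,0],0],
  [[-0.08,0.012,0.01],[0,0,0],0],
  [[-0.1,0.0,0.03],[0,0,0],0],
  [[-0.1,-0.02,0.06],[0,0,0],0],
  [[-0.1,-0.04,0.09],[0,0,0],0],
  [[-0.1,-0.055,0.108],[0,0,0],0],
  [[-0.09,-0.0635,0.108],[0,0,0],0],
  [[-0.06,-0.0635,0.108],[0,0,0],0],
  [[-0.035,-0.0635,0.108],[0,0,0],0],
  [[-0.015,-0.0635,0.108],[0,0,0],0],
  [[-0.005,-0.0635,0.108],[0,0,0],0],
  [[0.0,-0.0635,0.108],[0,0,0],0],
  [[0.002,-0.0635,0.108],[0,0,0],0],
  [[0.002,-0.0635,0.108],[0,0,0],0],
])

```text
clock: 7.92
tool_pos: [0.5314, 0.1942, 0.0233]
orientation: [62.9, 89.9, 143.4]
force: [-0.1, 0.5, 0.4]
opening: 0.0006
```

```bash
python3 - <<'E'
from h import *
J=np.load("jig.npy");a=np.degrees(J[2])+180
o=ctrl.get_obs();print(o["tool_pos"],w2j(J,o["tool_pos"]),o["force"])
print(to(j2w(J,(0,110,23)),a))
im=ctrl.snapshot("wrist");cv2.imwrite("pics/w5.png",im)
for n in("hole_near","hole_far","fence_face","pin_near","pin_far"):
  for r in ctrl.landmark_of("wrist",n)[:1]: print(n,r["pixel"],r["confidence"],w2j(J,atz("wrist",r["pixel"],.038)))
E
```

```text
[0.53144253 0.19418935 0.02329827] [ -0.51855527 130.52014832] [-0.05794754  0.46569798  0.38567204]
(array([ 0.0003, -0.0005, -0.0205]), array([-0.02,  0.05, -0.1 ]))
fence_face [146.5, 57.3] 0.65 [54.50030334 25.24861108]
```

View pics/w5.png

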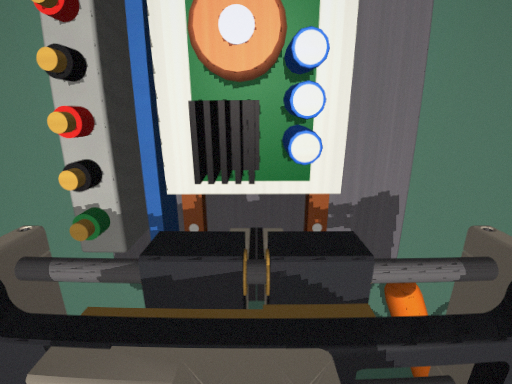

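Call:
drive_tool([
  [[0,-0.0005,-0.005],[0,0,0],0],
  [[0,-0.0005,-0.01],[0,0,0],0],
  [[0,-0.0005,-0.015],[0,0,0],0],
  [[0,-0.0005,-0.018],[0,0,0],0],
  [[0,-0.0005,-0.0195],[0,0,0],0],
  [[0,-0.0005,-0.021],[0,0,0],0],
  [[0,-0.0005,-0.0225],[0,0,0],0],
  [[0,-0.0005,-0.024],[0,0,0],0],
  [[0,-0.0005,-0.0255],[0,0,0],0],
  [[0,-0.0005,-0.027],[0,0,0],0],
  [[0,-0.0005,-0.0285],[0,0,0],0],
  [[0,-0.0005,-0.03],[0,0,0],0],
  [[0,-0.0005,-0.03],[0,0,0],0],
])

```text
clock: 9.3
tool_pos: [0.5269, 0.1644, 0.0236]
orientation: [44.8, 89.9, 125.2]
force: [0.2, -0.5, -0.1]
opening: 0.0001
```

```bash
cat > s.py <<'E'
from h import *
import sys
J=np.load("jig.npy");a=np.degrees(J[2])+180
o=ctrl.get_obs();print(o["tool_pos"],w2j(J,o["tool_pos"]),o["force"])
im=ctrl.snapshot("wrist");cv2.imwrite(f"pics/{sys.argv[1]}.png",im)
ims=ctrl.snapshot("side");cv2.imwrite(f"pics/{sys.argv[1]}s.png",ims)
g=cv2.cvtColor(im,cv2.COLOR_BGR2GRAY).astype(int)
for u in(185,255,330):
    r=[v for v in range(100,235) if g[v,u]-g[v+2,u]>60]
    print(u,r[-3:], w2j(J,atz("wrist",(u,r[-1]+1),.03)) if r else None)
E
python3 s.py w6
```

```text
[0.52690807 0.164442   0.02358669] [-5.92185689e-02  1.00432690e+02] [ 0.15824292 -0.47301231 -0.05909843]
185 [210, 229, 230] [44.2222539  91.26207172]
255 [125, 126, 147] [ 1.11856261 40.71698865]
330 [209, 229, 230] [-44.99932839  91.25360379]
```

```bash
python3 - <<'E'
from h import *
J=np.load("jig.npy")
for u in(185,330): print(w2j(J,atz("wrist",(u,211.5),.032)))
o=np.array(ctrl.get_obs()["tool_pos"]);print(proj("wrist",[o]))
E
```

```text
[42.67345334 77.78184636]
[-43.37519408  77.76804498]
[[256.94976394 240.10401623]]
```

View pics/w6.png

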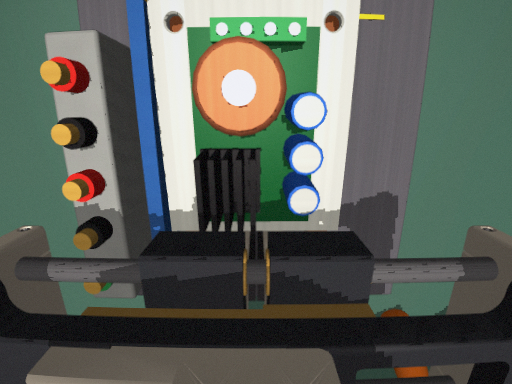

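Call:
drive_tool([
  [[0,0,-0.0015],[0,0,0],0],
  [[0,0,-0.003],[0,0,0],0],
  [[0,0,-0.0045],[0,0,0],0],
  [[0,0,-0.006],[0,0,0],0],
])

```text
clock: 9.73
tool_pos: [0.5259, 0.1584, 0.0236]
orientation: [49.7, 89.9, 130.1]
force: [0.6, 2.5, 0.0]
opening: 0.0006
```

```bash
cat > s2.py <<'E'
from h import *
import sys
J=np.load("jig.npy")
o=ctrl.get_obs();print(w2j(J,o["tool_pos"]),o["tool_pos"][2],o["force"])
im=ctrl.snapshot("wrist");cv2.imwrite(f"pics/{sys.argv[1]}.png",im)
for n in("hole_near","hole_far","fence_face","pin_near","pin_far"):
  for r in ctrl.landmark_of("wrist",n)[:1]: print(n,r["pixel"],round(r["confidence"],2),w2j(J,atz("wrist",r["pixel"],.043 if n[0]=='f' else .037)))
E
python3 s2.py w7
```

```text
[-4.93242322e-02  9.42865587e+01] 0.023585592267133818 [0.55647633 2.50643999 0.02351463]
hole_near [332.5, 23.8] 0.81 [-36.76796787 -26.96864052]
hole_far [178.3, 24.0] 0.56 [ 37.74075578 -26.83292795]
fence_face [152.5, 134.8] 0.89 [52.96067254 25.69013939]
pin_near [329.2, 20.2] 0.95 [-34.95463334 -28.26007352]
pin_far [179.6, 23.8] 0.97 [ 37.28238299 -26.56213458]
```

Call:
drive_tool([
  [[0,0,-0.0015],[0,0,0],0],
  [[0,0,-0.003],[0,0,0],0],
  [[0,0,-0.0045],[0,0,0],0],
])

```text
clock: 10.28
tool_pos: [0.5251, 0.1539, 0.0235]
orientation: [51.1, 89.9, 131.6]
force: [0.5, 1.6, -1.1]
opening: 0.0001
```

```bash
python3 s2.py w8
```

```text
[-0.09836942 89.72568397] 0.02349951124104502 [ 0.45597032  1.58220854 -1.06052408]
hole_near [329.0, 29.7] 0.83 [-34.9460124  -28.39316916]
hole_far [180.9, 27.0] 0.75 [ 36.80994308 -29.60705206]
fence_face [154.2, 143.0] 0.59 [52.71045047 25.6061561 ]
pin_near [328.3, 31.1] 0.94 [-34.64464364 -27.76955433]
pin_far [181.6, 30.6] 0.76 [ 36.56890121 -27.99099876]
```

Call:
drive_tool([
  [[0,0,-0.0015],[0,0,0],0],
  [[0,0,-0.003],[0,0,0],0],
])

```text
clock: 10.75
tool_pos: [0.5252, 0.1531, 0.0236]
orientation: [2.7, 89.7, 83.1]
force: [-4.6, 18.9, -2.8]
opening: 0.0005
```

```bash
python3 s2.py w9; python3 - <<'E'
import cv2
im=cv2.imread("pics/w9.png");cv2.imwrite("pics/w9b.png",cv2.resize(im[0:240,100:420],None,fx=2.4,fy=2.4,interpolation=cv2.INTER_CUBIC))
E
```

```text
[ 0.18289571 88.96837267] 0.023646846831588797 [-4.63889306 18.86253391 -2.77872244]
hole_near [329.9, 28.9] 0.68 [-35.00611672 -29.18965631]
hole_far [181.1, 27.9] 0.95 [ 36.97290911 -29.65367542]
fence_face [156.1, 147.9] 0.85 [52.2468347  27.58648887]
pin_near [327.5, 31.0] 0.61 [-33.86993327 -28.24155946]
pin_far [181.9, 33.5] 0.73 [ 36.74673859 -27.1419177 ]
```

View pics/w9b.png

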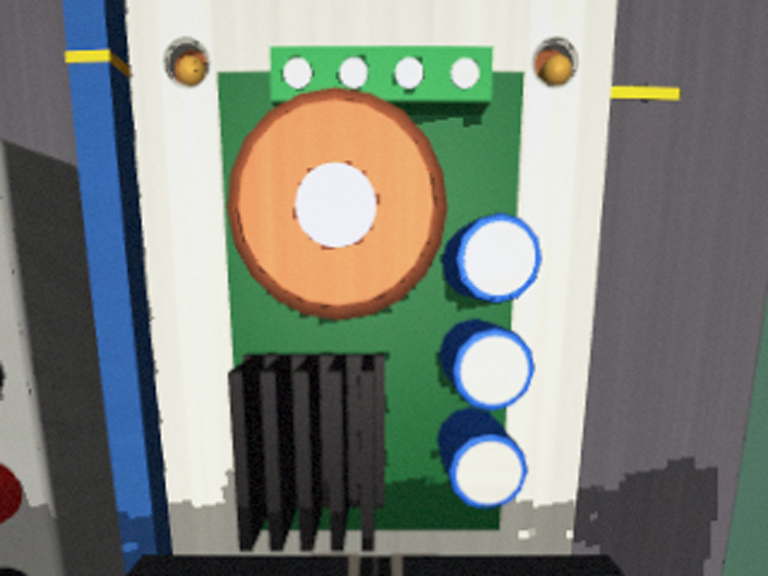

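Call:
drive_tool([
  [[0,0,0.003],[0,0,0],0],
  [[0,0,0.012],[0,0,0],0],
  [[-0.005,0,0.02],[0,0,0],0],
  [[-0.04,0.0,0.02],[0,0,0],0],
  [[-0.08,0,0.02],[0,0,0],0],
  [[-0.11,0.01,0.01],[0,0,0],0],
  [[-0.11,0.02,-0.02],[0,0,0],0],
  [[-0.11,0.03,-0.055],[0,0,0],0],
  [[-0.11,0.04,-0.09],[0,0,0],0],
  [[-0.11,0.05,-0.12],[0,0,0],0],
  [[-0.11,0.051,-0.14],[0,0,0],0],
  [[-0.11,0.051,-0.15],[0,0,0],0],
  [[-0.11,0.051,-0.15],[0,0,0],0],
  [[-0.11,0.051,-0.15],[0,0,0],0],
])

```text
clock: 12.22
tool_pos: [0.4506, 0.0134, 0.1335]
orientation: [-6.3, 89.7, 74.1]
force: [0.7, 0.4, -0.1]
opening: 0.0005
```

```bash
python3 - <<'E'
from h import *
J=np.load("jig.npy")
o=ctrl.get_obs();print(w2j(J,o["tool_pos"]),o["tool_pos"][2],o["force"])
im=ctrl.snapshot("wrist");cv2.imwrite("pics/w10.png",im)
zz=dict(holddown_tab=.066,holddown_pivot=.034,hole_near=.032,hole_far=.032,pin_near=.034,pin_far=.034,fence_face=.043)
for n in zz:
  for r in ctrl.landmark_of("wrist",n)[:1]: print(n,r["pixel"],round(r["confidence"],2),w2j(J,atz("wrist",r["pixel"],zz[n])))
E
```

```text
[-50.30560256 -61.1726483 ] 0.13348040046497128 [ 0.68462826  0.43087562 -0.10539703]
holddown_tab [255.5, 163.3] 0.83 [-49.17323259 -98.60861922]
holddown_pivot [202.5, 151.4] 0.75 [   1.16636681 -104.36875958]
hole_near [244.1, 219.8] 0.62 [-37.66184321 -33.98029623]
hole_far [426.8, 373.3] 0.71 [-277.70820031  186.61614378]
pin_far [170.9, 223.3] 0.67 [ 37.57278341 -31.01721763]
```

View pics/w10.png

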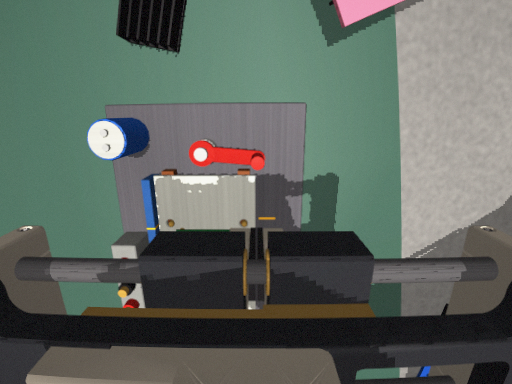

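Call:
drive_tool([
  [[0,0.002,-0.035],[0,0,0],0],
  [[0,0.002,-0.067],[0,0,0],0],
  [[0.035,0.002,-0.067],[0,0,0],0],
  [[0.065,0.002,-0.067],[0,0,0],0],
  [[0.08,0.002,-0.067],[0,0,0],0],
  [[0.083,0.002,-0.067],[0,0,0],0],
  [[0.083,0.002,-0.063],[0,0,0],0],
  [[0.083,0.002,-0.059],[0,0,0],0],
  [[0.083,0.002,-0.055],[0,0,0],0],
  [[0.083,0.001,-0.051],[0,0,0],0],
  [[0.083,0,-0.047],[0,0,0],0],
  [[0.083,0,-0.043],[0,0,0],0],
  [[0.083,-0.001,-0.039],[0,0,0],0],
  [[0.083,-0.002,-0.035],[0,0,0],0],
  [[0.083,-0.004,-0.031],[0,0,0],0],
  [[0.083,-0.006,-0.027],[0,0,0],0],
  [[0.083,-0.008,-0.024],[0,0,0],0],
  [[0.083,-0.008,-0.022],[0,0,0],0],
  [[0.083,-0.008,-0.022],[0,0,0],0],
])

```text
clock: 14.2
tool_pos: [0.457, -0.0094, 0.0506]
orientation: [-45.2, 89.7, 35.4]
force: [4.3, -5.6, 0.6]
opening: 0.0003
```

```bash
cat > s3.py <<'E'
from h import *
import sys
J=np.load("jig.npy")
o=ctrl.get_obs();print(w2j(J,o["tool_pos"]),o["tool_pos"][2],o["force"])
zz=dict(holddown_tab=.066,holddown_pivot=.034,hole_near=.032,hole_far=.032)
for cam in("wrist","top","side"):
  im=ctrl.snapshot(cam);cv2.imwrite(f"pics/{sys.argv[1]}{cam}.png",im)
  for n in zz:
    for r in ctrl.landmark_of(cam,n)[:1]:
      p=w2j(J,atz(cam,r["pixel"],zz[n]))
      if abs(p).max()<200: print(cam,n,np.round(r["pixel"]),round(r["confidence"],2),p.round(1))
E
python3 s3.py t1
```

```text
[-40.13674826 -82.5893416 ] 0.05063980866986835 [ 4.27386188 -5.61844599  0.55708093]
wrist holddown_pivot [198. 201.] 0.59 [  -2.7 -103.9]
wrist hole_near [196. 196.] 0.25 [  -1.  -106.8]
top holddown_pivot [256. 195.] 0.85 [-14.2 -98.7]
side holddown_tab [267. 182.] 0.5 [-34.9 -59.4]
side holddown_pivot [276. 198.] 0.65 [ -5.2 -99. ]
side hole_far [287. 187.] 0.95 [ 30.9 -40.1]
```

Call:
drive_tool([
  [[0,0.003,-0.006],[0,0,0],0],
  [[0,0.01,-0.015],[0,0,0],0],
  [[0,0.025,-0.015],[0,0,0],0],
  [[0,0.037,-0.012],[0,0,0],0],
  [[0,0.037,0.005],[0,0,0],0],
  [[0,0.037,0.018],[0,0,0],0],
  [[0,0.035,0.021],[0,0,0],0],
  [[0,0.031,0.022],[0,0,0],0],
  [[0,0.027,0.023],[0,0,0],0],
  [[0,0.023,0.024],[0,0,0],0],
  [[0,0.019,0.025],[0,0,0],0],
  [[0,0.015,0.025],[0,0,0],0],
  [[0,0.011,0.026],[0,0,0],0],
  [[0,0.007,0.026],[0,0,0],0],
  [[0,0.004,0.026],[0,0,0],0],
  [[0,0.002,0.026],[0,0,0],0],
  [[0,0.0,0.026],[0,0,0],0],
])

```text
clock: 16.37
tool_pos: [0.459, 0.0165, 0.0499]
orientation: [6.9, 89.8, 87.4]
force: [-1.2, 1.6, 0.6]
opening: 0.0002
```

```bash
python3 s3.py t2
```

```text
[-42.48876973 -56.71861779] 0.049889098608757614 [-1.22730118  1.5661813   0.64342404]
wrist holddown_tab [150. 255.] 0.5 [ 21.9 -54.5]
wrist holddown_pivot [188. 162.] 0.61 [   3.2 -104.4]
wrist hole_far [150. 256.] 0.6 [ 36.5 -34.1]
top holddown_pivot [261. 197.] 0.97 [ -17.2 -115.6]
side holddown_tab [273. 179.] 0.56 [-16.2 -41.2]
side holddown_pivot [276. 197.] 0.59 [ -3.5 -95. ]
side hole_far [291. 190.] 0.92 [ 42.7 -54.1]
```

Call:
drive_tool([
  [[0,-0.003,0.001],[0,0,0],0],
  [[0,-0.006,0.001],[0,0,0],0],
  [[0,-0.009,0.001],[0,0,0],0],
  [[0,-0.012,0.001],[0,0,0],0],
  [[0,-0.0135,0.001],[0,0,0],0],
  [[0,-0.015,0.001],[0,0,0],0],
  [[0,-0.015,0.001],[0,0,0],0],
])

```text
clock: 17.7
tool_pos: [0.4743, 0.0151, 0.05]
orientation: [-1.7, 89.8, 78.8]
force: [0.3, 0.0, -0.4]
opening: 0.0006
```

```bash
python3 s3.py t3
```

```text
[-27.1954172  -55.57014643] 0.05003045987349375 [ 0.25488066  0.01189144 -0.36546817]
wrist holddown_pivot [212. 161.] 0.59 [   1.7 -104.1]
top holddown_pivot [260. 197.] 0.62 [ -18.1 -113.9]
side holddown_tab [277. 180.] 0.57 [ -3.6 -47.6]
side holddown_pivot [275. 198.] 0.57 [ -8.1 -99.7]
side hole_far [288. 189.] 0.86 [ 33.2 -48.6]
```

No stop yet; push on slowly.

Call:
drive_tool([
  [[0,-0.0015,0.001],[0,0,0],0],
  [[0,-0.003,0.001],[0,0,0],0],
  [[0,-0.0045,0.001],[0,0,0],0],
  [[0,-0.006,0.001],[0,0,0],0],
  [[0,-0.006,0.001],[0,0,0],0],
])

```text
clock: 18.87
tool_pos: [0.4801, 0.0152, 0.05]
orientation: [4.5, 89.8, 85.0]
force: [0.1, 1.9, 1.0]
opening: 0.0009
```

```bash
python3 s3.py t4
```

```text
[-21.49920947 -54.48344837] 0.04999902876537441 [0.06277447 1.93669012 1.00110183]
wrist holddown_pivot [222. 160.] 0.81 [   1.5 -103.8]
top holddown_pivot [257. 195.] 0.59 [ -12.8 -102.8]
side holddown_tab [278. 180.] 0.41 [ -0.7 -46.9]
side holddown_pivot [274. 200.] 0.83 [  -8.2 -108.8]
side hole_near [268. 186.] 0.94 [-35.6 -38.3]
```

Call:
drive_tool([
  [[0,-0.001,0],[0,0,0],0],
  [[0,-0.002,0],[0,0,0],0],
  [[0,-0.003,0],[0,0,0],0],
  [[0,-0.003,0],[0,0,0],0],
])

```text
clock: 19.95
tool_pos: [0.4805, 0.0148, 0.0497]
orientation: [52.3, 89.7, 132.7]
force: [-10.8, 6.8, 8.4]
opening: 0.0007
```

```bash
python3 s3.py t5
```

```text
[-20.99326813 -54.84959642] 0.04970355608270925 [-10.84231182   6.75982662   8.43959644]
wrist holddown_tab [122. 132.] 0.22 [  49.6 -124.5]
wrist holddown_pivot [224. 162.] 0.89 [   0.7 -103.2]
top holddown_pivot [260. 195.] 0.57 [ -11.7 -113.1]
side holddown_tab [281. 181.] 0.39 [  8.7 -49.9]
side holddown_pivot [274. 197.] 0.66 [ -9.7 -94.9]
side hole_near [265. 184.] 0.83 [-44.6 -30. ]
side hole_far [289. 189.] 0.96 [ 37.9 -48.8]
```

Call:
drive_tool([
  [[0,0.005,0],[0,0,0],0],
  [[0,0.02,0],[0,0,0],0],
  [[-0.02,0.03,0],[0,0,0],0],
  [[-0.06,0.03,0.0],[0,0,0],0],
  [[-0.09,0.02,0.03],[0,0,0],0],
  [[-0.11,0.0,0.06],[0,0,0],0],
  [[-0.11,-0.02,0.07],[0,0,0],0],
  [[-0.11,-0.02,0.07],[0,0,0],0],
  [[-0.11,-0.02,0.07],[0,0,0],0],
])

```text
clock: 21.45
tool_pos: [0.5129, 0.0807, 0.1598]
orientation: [46.5, 89.7, 127.0]
force: [-0.5, -1.1, -0.5]
opening: 0.0005
```

```bash
python3 s3.py e; python3 - <<'E'
import cv2,numpy as np
im=cv2.imread("pics/ewrist.png")[60:240,110:390];s=cv2.imread("pics/eside.png")[135:225,230:330]
a=cv2.resize(im,(560,360),interpolation=cv2.INTER_CUBIC);b=cv2.resize(s,(240,216),interpolation=cv2.INTER_CUBIC)
o=np.zeros((360,800,3),np.uint8);o[:,:560]=a;o[:216,560:]=b;cv2.imwrite("pics/e.png",o)
E
```

```text
[-0.03654107 15.52875739] 0.15977146859830518 [-0.45016919 -1.07947989 -0.48539766]
wrist holddown_tab [252. 126.] 0.77 [  2.8 -53.5]
wrist holddown_pivot [256.  68.] 0.78 [  -1.4 -107.4]
wrist hole_near [292. 147.] 0.79 [-38.9 -31. ]
wrist hole_far [218. 142.] 0.6 [ 38.1 -36.4]
top holddown_tab [232. 197.] 0.68 [-37.7 -33.3]
top holddown_pivot [262. 192.] 0.57 [  -0.8 -115.9]
side holddown_tab [278. 181.] 0.58 [ -1.  -52.6]
side holddown_pivot [274. 198.] 0.81 [ -11.3 -100.8]
side hole_near [265. 186.] 0.98 [-43.  -37.7]
```

View pics/e.png

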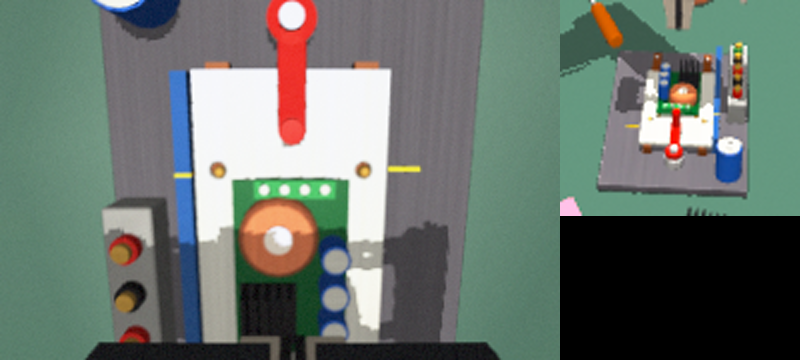

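```bash
python3 -c "
from plant import ctrl
print(ctrl.close_job())"
```

```text
the job is handed in; nothing more can be done
None
```

The module is seated on both pins and the red hold-down is at its stop. I handed the job in at about 21.5 s on the robot's clock, with the gripper well clear and touching nothing.

- **Module:** I pushed it across against the blue fence, where it stopped at about 20 N. I then pushed it slowly towards the jig's -y until the pins stopped it, at about 19 N. A close crop of the wrist camera picture showed a brass pin tip in both holes. The last wrist picture showed the same, with the plate square along the fence.
- **Hold-down:** I pushed the knob sideways in two stages until it stopped at about 11 N without moving further. The wrist and side pictures showed it pointing along the jig's +y over the plate. The knob measured about (0 to 3, -53) mm in the jig frame, against an expected (0, -52) mm.
- **Disagreements:** Some network readings were off by 10 mm or more, mainly the top camera's hold-down points and the side camera's holes and pivot. I did not rely on those.
- **Bystanders:** I never meant to touch any of them, and the capacitor, heatsink and screwdriver looked undisturbed in the last pictures. I did not check the others again.

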